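Drive the seated plug out of the funnel block with the ejector rod

ROBOT

A 7-joint arm with a two-finger parallel gripper is mounted at the origin on the work surface. World frame = base frame: x ahead of the robot, y to its left, z up, the work surface at z = 0. Lengths are in m, angles in degrees, forces in N, time in s.
With the tool pointing down it reaches from about 0.4 to 0.85 m from the base axis. Payload 4.5 kg.
Tool frame: the origin (TCP) lies at the very end of the fingers, on their centre line; the grasp point (between the pads) lies r.tcp_to_grasp behind it (r.tcp_to_grasp is the distance from the TCP to the grasp point, in m); z points along the fingers, y is the line along which they close (so a half turn about z gives the same grasp; the last joint's range is limited). The gripper opens to 88 mm and grips with 3 to 60 N. Pads are 18 mm wide; open, the fingers measure 123 mm over their backs; the gripper's body (75 mm by 187 mm) begins 45 mm behind the grasp point.
Start: joints at [-70.829, 39.483, -11.15, 89.685, 9.013, 51.709, -12.324], TCP at [0.185, 0.597, 0.239] pointing down, gripper open.
Joint ranges: [-172.22, 172.22], [-26.19, 119.32], [-84.43, 86.54], [7.71, 146.69], [-57.33, 237.33], [2.42, 119.75], [-152.13, 152.13]. Speed limits (degrees/s): [147.25, 147.25, 180, 180, 180, 180, 180].

INTERFACE

Orientations are given as a 3x3 rotation matrix whose columns are the frame's x, y, z axes.
In Python, from cell import r, cams gives the robot as it stands.
- The arm moves only by the shell command python3 -m handwheel 'ROWS' [OPENING]. ROWS is JSON, one flat list of numbers, 4 for each row, row after row: the shift along the tool's x, y, z in units of 30 mm (1.0 is 30 mm), then the turn about the tool's z in units of 8 degrees (1.0 is 8 degrees). A call has 1 to 20 rows; each row shifts and turns the commanded pose from where the row before left it, along the tool's axes as they then stand; what a row does not reach is not made up. A row lasts 1/8 s, in which the tool goes at most 62.5 mm and 10.7 degrees, less where a joint would pass 70% of its speed; a pose out of reach is approached as far as the arm can. A call is refused whole if a number of a shift passes 1 or a number of a turn 1, either way. A call with a gripper value outside its range is refused whole. OPENING is the finger opening in mm, from 0 to 88.1, set as the call begins (- or left out, the last holds). The fingers move at their own pace and stop on an object; the grip force is fixed at half the most. Time passes only in rows, so rows that do not move let the fingers close. It gives the time, the measured TCP pose, the force, the opening and the grip force at its end, in the units of the state.
- r.get_obs(): the state, without advancing time (a new reading comes with each control period).
- cams.grab_frame(name): name is "scene" or "top"; returns a dict with "img" (400x640x3 uint8, red, green, blue), "fovy" (degrees; the focal length in pixels is half the picture's height over the tangent of half this angle, whatever the lens; pixels are square), "cx", "cy" (the principal point, pixels), "position" and "rotation" of the camera in the world. Camera axes: x right, y up, looking along -z (the intrinsics and any distortion apply to the point x, -y, -z); pixel columns grow to the right and rows downward; lengths in m; the calibration is good to about 2 mm. A picture is of the moment at which its call begins. There is no depth.
- r.hand_in(): hands the job in; it is judged then, once.
The state is a dict: "time_s": time; "joint_positions": joint angles; "joint_vel": joint speeds; "tau": joint torques, N m; "eef_pos": TCP position; "tcp_rot": TCP orientation; "contact_force": force on the tool from outside, world axes, zero at the start; "ft_torque": the same for the moment, N m; "finger_gap": finger opening in m; "grip_force": force on a finger pad.
Only numpy, scipy, OpenCV 4.12 (cv2) and the standard library are available. Lean on these libraries where they do the work, as an engineer would, in place of code of your own. Each camera call takes 0.05 s, during which the arm holds its last target. There are 200 camera calls.

TASK

A white plug is stuck in the bore of the grey funnel block. Take the orange-handled ejector rod out of its wooden stand, push it down through the bore until its collar presses home on the sprung red landing ring and the plug drops into the blue cup below, then set the rod back upright in its stand, fully down, and let go. Feel your way: never press the rod on the block or the plug with more than about 30 newtons, do not touch the plug with the fingers, and leave the cup, the amber jars and the funnel where they stand.

Things in the scene. Friction and masses are not known exactly. Their poses are not given: they have to be found in the camera images.
- station: Funnel station, fixed: white base board 130 x 190 x 12 mm (x, y, z), two 14 mm steel posts at y = +-80 mm reaching 172 mm up, and on them a grey block, 70 x 190 mm and 40 mm thick, with a vertical through bore. Origin: underside of the base, on the bore axis, z up.
- mouth_nominal (a point): NOMINAL centre of the red landing ring's top, 155 mm above the station's origin; true height up to 15 mm higher or lower (block clamped by hand), not reported: feel or see it. Ring: 44 mm outer, 31 mm inner diameter, 4 mm proud of the block's top, around the 25.5 mm bore (2 mm chamfer). Sprung: gives 2.5 mm at 6 N/mm (15 N), then a hard stop.
- jaws_nominal (a point): NOMINAL centre of two sprung steel jaws under the block, on the bore axis, 52 mm below the ring's top (they go with the block). Their 12 mm tall pads grip the plug from +-y and hold it by friction. It lets go only when its top is pushed below the pads, as the rod's collar comes down on the ring (by 1 mm of ring travel at the latest).
- plug_center (a point): Centre of the white plastic plug, a cylinder 23.5 mm diameter, 30 mm tall, 20 g, seated upright in the lower end of the bore and sprung jaws. z is its axis. Its top lies 22 to 52 mm below the ring's top. Pushing it takes about 5 to 10 N, less towards the end, then it falls free.
- cup_center (a point): Blue enamel measuring cup, loose, standing on the station's base under the bore: outer radius 36 mm, 60 mm high, wall 3 mm, 220 g, handle to the side. The point is on its axis, 30 mm above its underside.
- holder: Wooden stand for the rod, fixed: 80 x 80 x 70 mm with a vertical through hole of 27 mm diameter (2 mm chamfer). Origin: centre of its underside; the hole's mouth is 70 mm above it.
- rod_grip (a point): Centre of the ejector rod's orange square handle (28 x 28 mm, 60 mm tall, sides along this point's x and y). Rod upright, 160 g: below the handle a steel collar 44 mm diameter, 6 mm thick, whose underside is 36 mm below this point, then a steel shaft of 20 mm diameter and 57.5 mm length with a 3 mm chamfered tip. At the start it hangs in the stand with the collar on the stand's top.
- rod_tip (a point): Centre of the flat end of the rod's shaft, 93.5 mm below the handle's centre.
- jar0: Amber glass jar with steel cap, bystander, 68 mm diameter, 110 mm high; origin under its centre.
- jar1: Second such jar.
- funnel: Stainless funnel lying on its side, bystander, about 100 mm long and 90 mm wide; origin under its middle.
Mind the look-alikes: they are no part of the job. What is shaped like the part that bears rod_grip but black or yellow is not meant.

How it is judged (in metres and radians):
On the way, in this order (a step that is already met when the one before it is completed fails the run):
1. the rod's end presses on the plug from inside the bore, the plug still seated (contact force between rod and plug above 1.5 N and z of plug_center in the frame of station above 0.08 m and horizontal distance between rod_tip and station below 0.008 m), for 0.05 s.
2. the plug has dropped into the blue cup (horizontal distance between plug_center and cup_center below 0.036 m and z of plug_center in the frame of cup_center below 0 m), for 0.1 s.
At the end, for the whole second after the job is handed in: The plug rests in the blue cup (its centre in the cup's lower half), the cup within 30 mm of the bore axis; the rod is at rest in its stand, within 0.06 rad of upright, tip within 8 mm of the hole axis, collar within 3.5 mm of the stand's top; nothing is held (all of step 2 and linear speed of each of plug, rod below 0.02 m/s and horizontal distance between rod_tip and holder below 0.008 m and z of rod_tip in the frame of holder below 0.016 m and angle between rod_tip's own z axis and vertical below 0.06 rad and horizontal distance between cup_center and station below 0.03 m); the robot touches nothing.
It fails at once if the rod presses on the station with more than 30 N (contact force between rod and station above 30 N).
It fails at once if the rod presses on the plug with more than 30 N (contact force between rod and plug above 30 N).
It fails at once if the fingers touch the plug (contact force between the fingers and plug above 0.5 N).
It fails at once if the cup is shifted by more than 20 mm (distance of cup_center from where it was at the start of the episode above 0.02 m).
It fails at once if a jar or the funnel is shifted by more than 20 mm (distance of any of jar0, jar1, funnel from where it was at the start of the episode above 0.02 m).
It also fails if it takes over 72 s, if anything falls off the work surface, if the arm or the gripper's body presses on something with over 40 N, if the wrist force passes 120 N, or if a joint passes its speed limit or range.

## Working session

There is one attempt and no reset: what is moved stays moved. The work goes in short steps, Python scripts to look and compute and a shell command to move; the robot and the scene stay as the last step left them, time stands still between calls to the robot, and variables do not carry over. Pictures are saved under pics/ and viewed, at most 10 in all, crops included, and the job is handed in when it is done.

```bash
mkdir -p pics; ls; python3 - <<'E'
from cell import r,cams
import cv2,numpy as np
o=r.get_obs();print(o['time_s'],o['eef_pos'],np.round(o['tcp_rot'],4).tolist(),o['contact_force'],o['finger_gap'],r.tcp_to_grasp)
for n in('scene','top'):
    f=cams.grab_frame(n);cv2.imwrite(f'pics/{n}0.png',f['img'][:,:,::-1]);print({k:(np.round(v,4).tolist()) for k,v in f.items() if k!='img'}, [k for k in f])
E
```

```text
pics
0.0 [0.18503578 0.59632092 0.23790708] [[-0.9551, 0.2962, -0.0004], [0.2962, 0.9551, -0.0018], [-0.0001, -0.0018, -1.0]] [ 0.07001665 -0.58660421 -0.06904992] 0.08798557699000473 0.0187
{'fovy': 47.9648, 'cx': 325.6696, 'cy': 202.4009, 'position': [1.4652, 0.0454, 0.715], 'rotation': [[0.0045, -0.5827, 0.8127], [1.0, 0.007, -0.0005], [-0.0054, 0.8126, 0.5827]]} ['img', 'fovy', 'cx', 'cy', 'position', 'rotation']
{'fovy': 47.8594, 'cx': 316.5057, 'cy': 197.7361, 'position': [0.6066, 0.053, 0.8583], 'rotation': [[0.0193, 0.9949, -0.0988], [-0.9996, 0.0214, 0.0205], [0.0225, 0.0984, 0.9949]]} ['img', 'fovy', 'cx', 'cy', 'position', 'rotation']
```

View pics/scene0.png

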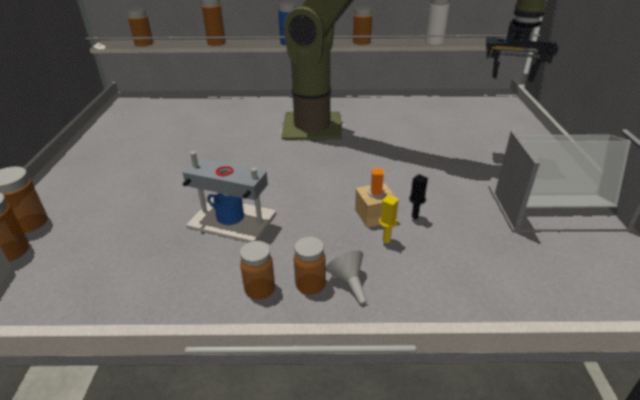

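View pics/top0.png

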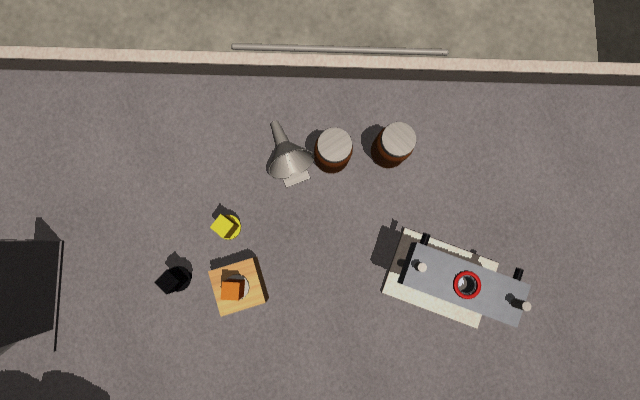

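The scene view shows the orange handle in its stand at (377,180), with the yellow and black look-alikes beside it. The red ring is at (225,171) above the blue cup, with the jars and funnel in front. In the top view the handle is at (232,289), the ring at (467,285), black at (173,281) and yellow at (226,227).

```bash
cat > h.py <<'E'
import cv2,numpy as np
from cell import r,cams
def K(f):
    return 200/np.tan(np.radians(f['fovy']/2))
def ray(f,u,v):
    F=K(f);d=np.array([(u-f['cx'])/F,-(v-f['cy'])/F,-1]);return np.array(f['position']),np.array(f['rotation'])@d
def plane(f,u,v,z):
    p,d=ray(f,u,v);return p+d*(z-p[2])/d[2]
def proj(f,X):
    c=np.array(f['rotation']).T@(np.array(X)-f['position']);F=K(f);return f['cx']+F*c[0]/-c[2],f['cy']-F*c[1]/-c[2]
def tri(f,a,g,b):
    p,d=ray(f,*a);q,e=ray(g,*b);d/=np.linalg.norm(d);e/=np.linalg.norm(e)
    s=np.linalg.lstsq(np.c_[d,-e],q-p,rcond=None)[0];A=p+d*s[0];B=q+e*s[1];return (A+B)/2,np.linalg.norm(A-B)
def blob(m,k=0):
    c,_=cv2.findContours(m.astype(np.uint8),0,cv2.CHAIN_APPROX_NONE);return sorted(c,key=cv2.contourArea)[::-1][k]
def red(im):
    h=cv2.cvtColor(im,cv2.COLOR_RGB2HSV);return ((h[...,0]<5)|(h[...,0]>172))&(h[...,1]>150)&(h[...,2]>70)
def orange(im,vmin=60):
    h=cv2.cvtColor(im,cv2.COLOR_RGB2HSV);return (h[...,0]>=6)&(h[...,0]<16)&(h[...,1]>215)&(h[...,2]>vmin)
E
python3 - <<'E'
from h import *
t=cams.grab_frame('top');s=cams.grab_frame('scene')
E=[]
for f in(t,s):
    c=blob(red(f['img']));e=cv2.fitEllipse(cv2.convexHull(c));print('ring',e,cv2.contourArea(c));E.append(e[0])
print('ring tri',tri(t,E[0],s,E[1]))
for z in(.14,.155,.17):print(z,plane(t,*E[0],z),plane(s,*E[1],z))
hs=cv2.cvtColor(t['img'],cv2.COLOR_RGB2HSV);print(hs[280:300:4,220:246:3].tolist())
for vm in(60,200):
    m=orange(t['img'],vm);c=blob(m);print(vm,cv2.contourArea(c),cv2.minAreaRect(c),cv2.approxPolyDP(c,2,True)[:,0].tolist())
w=(hs[...,0]>8)&(hs[...,0]<25)&(hs[...,1]>90)&(hs[...,2]>120);w[:,:200]=0;w[:,290:]=0;w[:245]=0
c=blob(w);R=cv2.minAreaRect(c);print('wood',R,[plane(t,*p,.07)[:2].round(4).tolist() for p in cv2.boxPoints(R)],plane(t,*R[0],.07))
big=np.hstack([cv2.resize(t['img'][200:330,145:285],None,fx=4,fy=4,interpolation=2)])
cv2.imwrite('pics/crop.png',big[:,:,::-1])
E
```

```text
ring ((466.8698425292969, 284.5864562988281), (26.83243179321289, 27.705707550048828), 145.90884399414062) 556.0
ring ((223.94056701660156, 170.66893005371094), (8.178811073303223, 16.277137756347656), 82.32244110107422) 14.5
ring tri (array([ 0.54579966, -0.19769966,  0.15148357]), np.float64(0.0016457566043983738))
0.14 [ 0.5448265  -0.20265896  0.14      ] [ 0.52748027 -0.20174299  0.14      ]
0.155 [ 0.54611553 -0.19732077  0.155     ] [ 0.5519419  -0.19529546  0.155     ]
0.17 [ 0.54740456 -0.19198259  0.17      ] [ 0.57640352 -0.18884793  0.17      ]
[[[16, 131, 196], [14, 151, 71], [13, 227, 46], [10, 229, 49], [10, 238, 44], [11, 213, 48], [10, 199, 50], [10, 218, 48], [11, 202, 77]], [[16, 126, 204], [14, 198, 201], [15, 193, 204], [14, 192, 205], [15, 190, 207], [15, 197, 201], [15, 193, 204], [9, 216, 72], [10, 154, 98]], [[18, 124, 206], [14, 198, 203], [14, 195, 203], [15, 196, 202], [14, 193, 204], [15, 192, 203], [15, 193, 202], [8, 201, 75], [13, 57, 147]], [[20, 112, 203], [15, 195, 203], [14, 195, 203], [14, 193, 203], [15, 193, 202], [14, 191, 204], [14, 188, 207], [8, 197, 75], [18, 29, 195]], [[17, 138, 203], [14, 190, 205], [14, 192, 205], [15, 193, 203], [15, 196, 200], [15, 194, 201], [13, 195, 175], [10, 229, 70], [16, 29, 182]]]
60 18.5 ((241.35533142089844, 289.5253601074219), (3.7760934829711914, 17.241785049438477), 4.085616588592529) [[243, 281], [240, 282], [239, 298], [240, 291], [243, 293]]Traceback (most recent call last):
  File "<stdin>", line 10, in <module>
  File "h.py", line 15, in blob
    c,_=cv2.findContours(m.astype(np.uint8),0,cv2.CHAIN_APPROX_NONE);return sorted(c,key=cv2.contourArea)[::-1][k]
                                                                            ~~~~~~~~~~~~~~~~~~~~~~~~~~~~~~~~~~~^^^
IndexError: list index out of range
```

```bash
python3 - <<'E'
from h import *
t=cams.grab_frame('top');s=cams.grab_frame('scene')
hs=cv2.cvtColor(t['img'],cv2.COLOR_RGB2HSV)
m=(hs[...,0]<18)&(hs[...,1]>165)&(hs[...,2]>150);m[:,:210]=0;m[:,260:]=0;m[:265]=0;m[310:]=0
c=blob(m);R=cv2.minAreaRect(c);P=[plane(t,*p,.136)[:2] for p in cv2.boxPoints(R)]
print('handle top',R,plane(t,*R[0],.136),np.round(P,4).tolist(),[np.degrees(np.arctan2(*(P[i+1]-P[i])[::-1])) for i in range(3)],[np.linalg.norm(P[i+1]-P[i]) for i in range(3)])
w=(hs[...,0]>8)&(hs[...,0]<25)&(hs[...,1]>90)&(hs[...,2]>120);w[:,:200]=0;w[:,290:]=0;w[:245]=0
c=blob(w);R=cv2.minAreaRect(c);P=[plane(t,*p,.07)[:2] for p in cv2.boxPoints(R)]
print('wood',R,np.round(P,4).tolist(),plane(t,*R[0],.07),[np.linalg.norm(P[i+1]-P[i]) for i in range(3)])
h2=cv2.cvtColor(s['img'],cv2.COLOR_RGB2HSV);m=(h2[...,0]<14)&(h2[...,1]>180)&(h2[...,2]>100);m[:,:360]=0;m[:,390:]=0;m[:160]=0;m[200:]=0
c=blob(m);print('scene handle',cv2.boundingRect(c),proj(s,plane(t,*cv2.minAreaRect(blob(m))[0],.136)))
for n,lo,hi,v in(('yellow',24,36,120),):
    m=(hs[...,0]>lo)&(hs[...,0]<hi)&(hs[...,1]>150)&(hs[...,2]>v);R=cv2.minAreaRect(blob(m));print(n,R,plane(t,*R[0],.136))
a=cv2.resize(t['img'][200:330,145:285],None,fx=4,fy=4,interpolation=2)
b=cv2.resize(s['img'][145:245,180:280],None,fx=2.4*2.1666,fy=5.2,interpolation=2)
cv2.imwrite('pics/crop.png',cv2.resize(np.hstack([a[:520],cv2.resize(b,(520,520))]),None,fx=.73,fy=.73)[:,:,::-1])
E
```

```text
handle top ((230.0, 290.5), (17.0, 18.0), 90.0) [0.52885999 0.17122776 0.136     ] [[0.5418, 0.1858], [0.5423, 0.1576], [0.516, 0.1567], [0.5155, 0.1848]] [np.float64(-89.00750411175117), np.float64(-177.92981811786703), np.float64(90.94525178238962)] [np.float64(0.028234403450016255), np.float64(0.026335272600034588), np.float64(0.028132310588660916)]
wood ((236.2479705810547, 286.6360168457031), (47.36000061035156, 47.07999801635742), 73.73979187011719) [[0.555, 0.2227], [0.5789, 0.1459], [0.5021, 0.1207], [0.4787, 0.1969]] [0.52847426 0.1715959  0.07      ] [np.float64(0.08044022195915204), np.float64(0.08088516126024252), np.float64(0.07972096200011133)]
scene handle (372, 175, 10, 19) (np.float64(276.6152359248476), np.float64(215.06462514805798))
yellow ((226.84481811523438, 225.862060546875), (26.32541847229004, 24.249282836914062), 41.633541107177734) [0.63018271 0.18009928 0.136     ]
```

View pics/crop.png

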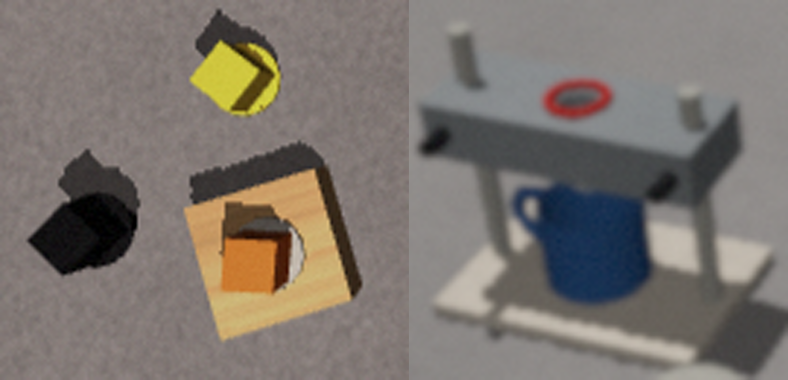

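The crop shows the orange handle upright in the stand, its top nearly square to the image, with collar clearance all round. The cup stands under the red ring with its handle to the left.

```bash
python3 - <<'E'
from h import *
t=cams.grab_frame('top')
k=8;x0,y0=212,268
im=cv2.resize(t['img'][y0:310,x0:258],None,fx=k,fy=k,interpolation=2);hs=cv2.cvtColor(im,cv2.COLOR_RGB2HSV)
m=(hs[...,1]>160)&(hs[...,2]>140)
c=blob(m);ct,sz,a=cv2.minAreaRect(c);u=lambda p:((p[0]+.5)/k-.5+x0,(p[1]+.5)/k-.5+y0)
P=[plane(t,*u(p),.136)[:2] for p in cv2.boxPoints((ct,sz,a))]
print(u(ct),np.array(sz)/k,a,plane(t,*u(ct),.136),[np.degrees(np.arctan2(*(P[i+1]-P[i])[::-1])) for i in range(3)])
o=r.get_obs();print(o['eef_pos'])
E
```

```text
(229.83590507507324, 290.5930690765381) [18.58776093 18.25126076] 2.9866368770599365 [0.52871164 0.17147916 0.136     ] [np.float64(-0.7219641678831212), np.float64(-91.96177011318424), np.float64(179.04457940327916)]
[0.18512209 0.59683857 0.2385395 ]
```

```bash
python3 -m handwheel '[0,0,-1,-0.98,0,0,-1,-0.98,-0.8,-0.9,0,0,-0.8,-0.9,0,0,-0.8,-0.9,0,0,-0.8,-0.9,0,0,-0.8,-0.9,0,0,-0.8,-0.9,0,0,-0.8,-0.9,0,0,-0.8,-0.9,0,0,-0.8,-0.9,0,0,-0.8,-0.9,0,0,-0.8,-0.9,0,0,-0.8,-0.9,0,0,-0.8,-0.9,0,0,-0.8,-0.9,0,0,0,0,0,0]' 88; python3 -c "
from h import *
o=r.get_obs();print(o['eef_pos'],np.round(o['tcp_rot'],4).tolist())"
```

```text
time_s: 2.48
eef_pos: [0.5127, 0.2066, 0.2985]
tcp_rot: [[-0.999, 0.033, 0.001], [0.033, 0.999, -0.002], [-0.001, -0.002, -1.0]]
contact_force: [-0.5, 1.7, -0.1]
finger_gap: 0.0879
grip_force: 0.0
[0.51274229 0.20664289 0.29847434] [[-0.9994, 0.0332, 0.0009], [0.0332, 0.9994, -0.0018], [-0.0009, -0.0017, -1.0]]
```

```bash
python3 -m handwheel '[-0.29,-0.58,0,0,-0.28,-0.57,0,0,0,0,1,0,0,0,1,0,0,0,1,0,0,0,0.5,0,0,0,0,0,0,0,0,0]' ; python3 - <<'E'
from h import *
o=r.get_obs();print(o['eef_pos'],o['contact_force'])
t=cams.grab_frame('top');cv2.imwrite('pics/t2.png',cv2.resize(t['img'][180:360,120:360],None,fx=3,fy=3)[:,:,::-1])
E
```

```text
time_s: 3.48
eef_pos: [0.5277, 0.1753, 0.1947]
tcp_rot: [[-1.0, 0.027, 0.002], [0.027, 1.0, 0.001], [-0.002, 0.001, -1.0]]
contact_force: [0.3, 0.0, 0.7]
finger_gap: 0.0881
grip_force: 0.0
[0.52770411 0.17530258 0.19471104] [0.25846876 0.01962509 0.65362771]
```

View pics/t2.png

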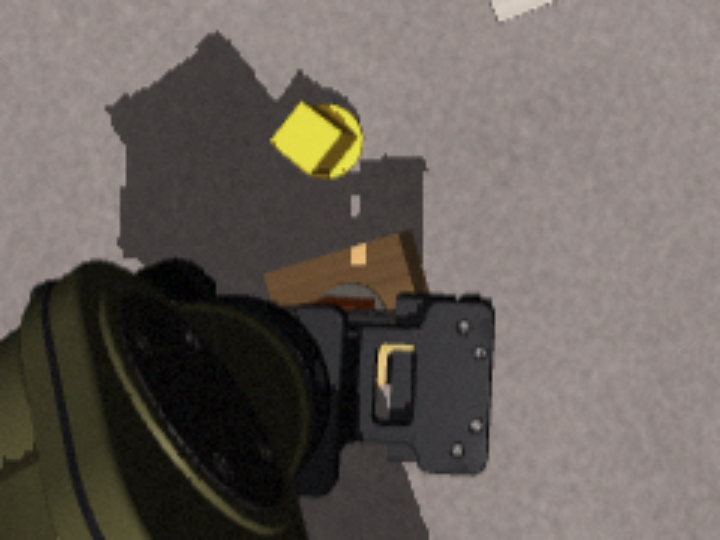

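The picture shows the gripper centred over the stand, with the yellow part at (318,140) well clear.

```bash
python3 -m handwheel '[-0.03,-0.13,0,0,0,0,0.8,0,0,0,0.8,0,0,0,0.7,0,0,0,0.6,0,0,0,0.5,0,0,0,0.2,0,0,0,0,0,0,0,0,0]'
```

```text
time_s: 4.65
eef_pos: [0.5282, 0.1713, 0.0863]
tcp_rot: [[-1.0, 0.027, 0.001], [0.027, 1.0, 0.0], [-0.001, 0.001, -1.0]]
contact_force: [-0.7, 1.2, 0.2]
finger_gap: 0.088
grip_force: 0.0
```

```bash
python3 -m handwheel '[0,0,0,0,0,0,0,0,0,0,0,0,0,0,0,0,0,0,0,0,0,0,0,0,0,0,0,0,0,0,0,0]' 20
```

```text
time_s: 5.65
eef_pos: [0.5278, 0.1715, 0.0857]
tcp_rot: [[-1.0, 0.027, 0.0], [0.027, 1.0, 0.0], [-0.0, 0.0, -1.0]]
contact_force: [-0.1, 0.9, 0.1]
finger_gap: 0.0279
grip_force: 30.0
```

```bash
python3 -m handwheel '[0,0,-0.3,0,0,0,-0.5,0,0,0,-0.6,0,0,0,-0.8,0,0,0,-0.8,0,0,0,-0.8,0,0,0,-0.8,0,0,0,-0.8,0,0,0,-0.8,0,0,0,0,0,0,0,0,0]'; python3 - <<'E'
from h import *
o=r.get_obs();print(o['eef_pos'],o['contact_force'],np.round(o['tcp_rot'],4).tolist())
s=cams.grab_frame('scene');a=cv2.resize(s['img'][70:250,330:450],None,fx=3,fy=3);cv2.imwrite('pics/s3.png',a[:,:,::-1])
E
```

```text
time_s: 7.02
eef_pos: [0.5271, 0.1706, 0.2713]
tcp_rot: [[-1.0, 0.027, -0.001], [0.027, 1.0, -0.001], [0.001, -0.001, -1.0]]
contact_force: [0.3, 0.2, -1.5]
finger_gap: 0.028
grip_force: 30.0
[0.52709777 0.17059782 0.27131326] [ 0.29722916  0.15697238 -1.48630956] [[-0.9996, 0.0272, -0.001], [0.0272, 0.9996, -0.0007], [0.001, -0.0007, -1.0]]
```

View pics/s3.png

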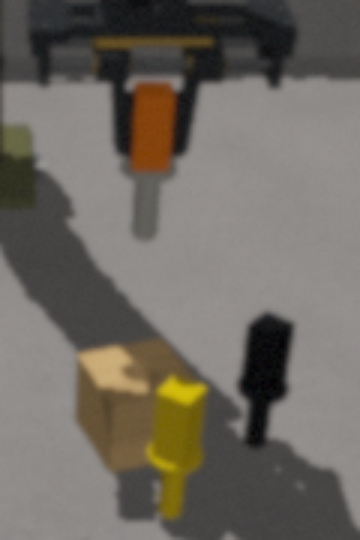

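The rod is held upright and clear of the stand, and its tip at (145,238) in the crop hangs free. Next I move to the funnel station.

```bash
python3 -m handwheel '[-0.07,-0.4,0,0,-0.07,-0.8,0,0,-0.07,-0.9,0,0,-0.07,-0.9,0,0,-0.07,-0.9,0,0,-0.07,-0.9,0,0,-0.07,-0.9,0,0,-0.07,-0.9,0,0,-0.07,-0.9,0,0,-0.07,-0.9,0,0,-0.07,-0.9,0,0,-0.07,-0.9,0,0,-0.07,-0.9,0,0,-0.06,-0.8,0,0,0,-0.3,0,0,0,0,0,0,0,0,0,0,0,0,0,0]'; python3 - <<'E'
from h import *
o=r.get_obs();print(o['eef_pos'],o['contact_force'],np.round(o['tcp_rot'],4).tolist())
t=cams.grab_frame('top');s=cams.grab_frame('scene')
# holder hole, now free
hs=cv2.cvtColor(t['img'],cv2.COLOR_RGB2HSV);print('hole px guess',proj(t,[.5285,.1716,.07]))
a=cv2.resize(t['img'][255:320,205:270],None,fx=6,fy=6);b=cv2.resize(s['img'][100:230,170:300],(390,390));cv2.imwrite('pics/s4.png',np.hstack([a,b])[:,:,::-1])
E
```

```text
time_s: 9.32
eef_pos: [0.5471, -0.1943, 0.2717]
tcp_rot: [[-1.0, 0.025, 0.0], [0.025, 1.0, 0.001], [-0.0, 0.001, -1.0]]
contact_force: [0.2, 0.3, -1.9]
finger_gap: 0.0278
grip_force: 30.0
[ 0.54706053 -0.19426263  0.27174015] [ 0.21133376  0.27943345 -1.89274655] [[-0.9997, 0.0252, 0.0], [0.0252, 0.9997, 0.0007], [-0.0, 0.0007, -1.0]]
hole px guess (np.float64(236.24612692176942), np.float64(286.62077067016924))
```

View pics/s4.png

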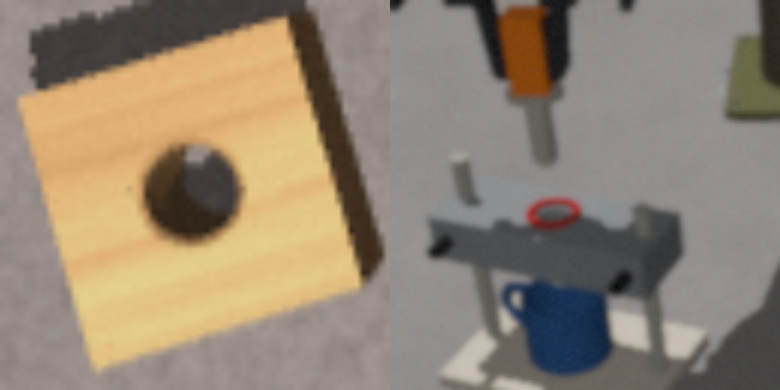

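The left crop shows the empty stand hole at about (191,191), which is pixel (236,286), matching the stand's centre. On the right, the rod tip hangs just above the red ring.

```bash
python3 -m handwheel '[0.03,-0.06,0,0,0.03,-0.055,0,0,0,0,0.4,0,0,0,0.4,0,0,0,0.2,0,0,0,0,0,0,0,0,0,0,0,0,0]'; python3 - <<'E'
from h import *
o=r.get_obs();print(o['eef_pos'],o['contact_force'])
s=cams.grab_frame('scene');c=blob(red(s['img']));e=cv2.fitEllipse(cv2.convexHull(c));print(e,proj(s,[.5458,-.1977,.1515]))
for z in (.1685,.0):pass
p=o['eef_pos'];print('tip proj',proj(s,[p[0],p[1],p[2]-.0732]))
cv2.imwrite('pics/s5.png',cv2.resize(s['img'][110:190,180:270],(720,600*80*0//1 or 640))[:600,:,::-1])
E
```

```text
time_s: 10.42
eef_pos: [0.5453, -0.199, 0.242]
tcp_rot: [[-1.0, 0.027, 0.001], [0.027, 1.0, -0.0], [-0.001, -0.0, -1.0]]
contact_force: [-0.1, 0.9, -1.9]
finger_gap: 0.028
grip_force: 30.0
[ 0.54527182 -0.19899151  0.24203718] [-0.12965013  0.90333785 -1.91188803]
((223.90890502929688, 170.83499145507812), (8.507781028747559, 16.347070693969727), 80.56068420410156) (np.float64(223.59680073008636), np.float64(170.57619505593055))
tip proj (np.float64(222.084681222405), np.float64(164.21787291958728))
```

View pics/s5.png

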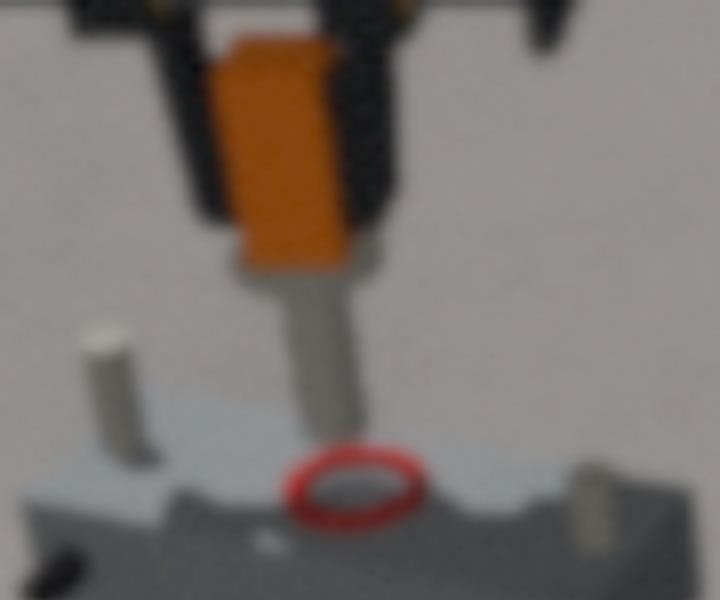

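The rod tip at crop (336,432) sits just above the ring centred at (357,488), lined up to within about 2 mm.

```bash
python3 -m handwheel '[0,0.04,0.15,0,0,0,0.2,0,0,0,0.2,0,0,0,0.1,0,0,0,0,0,0,0,0,0,0,0,0,0]'; python3 - <<'E'
from h import *
o=r.get_obs();print(o['eef_pos'],o['contact_force'],o['ft_torque'])
E
```

```text
time_s: 11.35
eef_pos: [0.5452, -0.1978, 0.2224]
tcp_rot: [[-1.0, 0.027, 0.0], [0.027, 1.0, -0.0], [-0.0, -0.0, -1.0]]
contact_force: [0.8, -0.2, -2.2]
finger_gap: 0.028
grip_force: 30.0
[ 0.54520928 -0.19776241  0.22236189] [ 0.81668088 -0.18227038 -2.24223877] [ 0.00836533 -0.04855701 -0.00483636]
```

```bash
python3 -m handwheel '[0,0,0.1,0,0,0,0.1,0,0,0,0.1,0,0,0,0,0]'|egrep 'eef|cont';python3 -m handwheel '[0,0,0.08,0,0,0,0.08,0,0,0,0,0]'|egrep 'eef|cont'
```

```text
eef_pos: [0.5448, -0.1977, 0.2128]
contact_force: [-0.0, -0.9, -1.5]
eef_pos: [0.5449, -0.1977, 0.2082]
contact_force: [0.5, -0.2, -1.9]
```

```bash
for i in 1; do python3 -m handwheel '[0,0,0.07,0,0,0,0.07,0,0,0,0.07,0,0,0,0,0]'|egrep 'eef|cont';done; python3 -m handwheel '[0,0,0.07,0,0,0,0.07,0,0,0,0.07,0,0,0,0,0]'|egrep 'eef|cont'
```

```text
eef_pos: [0.5449, -0.1977, 0.2019]
contact_force: [0.8, -0.2, -1.6]
eef_pos: [0.5449, -0.1977, 0.1956]
contact_force: [0.8, 0.8, -2.2]
```

```bash
python3 -m handwheel '[0,0,0.07,0,0,0,0.07,0,0,0,0,0]'|egrep 'eef|cont'
```

```text
eef_pos: [0.545, -0.1977, 0.1914]
contact_force: [0.1, -0.2, -1.4]
```

```bash
python3 -m handwheel '[0,0,0.07,0,0,0,0.07,0,0,0,0,0]'|egrep 'eef|cont';python3 -m handwheel '[0,0,0.07,0,0,0,0.07,0,0,0,0,0]'|egrep 'eef|cont'
```

```text
eef_pos: [0.5456, -0.1979, 0.1882]
contact_force: [-1.4, -0.4, 4.2]
eef_pos: [0.5459, -0.198, 0.1839]
contact_force: [-0.6, 0.5, 4.4]
```

```bash
for i in a; do python3 -m handwheel '[0,0,0.06,0,0,0,0.06,0,0,0,0,0]'|egrep 'eef|cont';done;  python3 -m handwheel '[0,0,0.06,0,0,0,0.06,0,0,0,0,0]'|egrep 'eef|cont'; python3 -m handwheel '[0,0,0.05,0,0,0,0.05,0,0,0,0,0]'|egrep 'eef|cont'
```

```text
eef_pos: [0.546, -0.198, 0.1802]
contact_force: [-0.1, -0.2, 4.4]
eef_pos: [0.5459, -0.1979, 0.1763]
contact_force: [1.3, 0.0, 3.6]
eef_pos: [0.5457, -0.1978, 0.1732]
contact_force: [0.4, -0.9, 3.9]
```

```bash
python3 -m handwheel '[0,0,0.04,0,0,0,0.03,0,0,0,0,0]'|egrep 'eef|cont'; python3 -m handwheel '[0,0,0.04,0,0,0,0.03,0,0,0,0,0]'|egrep 'eef|cont'
```

```text
eef_pos: [0.5455, -0.1978, 0.1711]
contact_force: [0.5, -0.4, 4.4]
eef_pos: [0.5451, -0.1974, 0.1685]
contact_force: [1.7, 0.4, 2.6]
```

```bash
python3 -m handwheel '[0,0,0.04,0,0,0,0,0]'|egrep 'eef|cont'
```

```text
eef_pos: [0.5451, -0.1974, 0.1678]
contact_force: [-0.0, 1.8, 6.3]
```

```bash
python3 -m handwheel '[0,0,0.03,0,0,0,0,0]'|egrep 'eef|cont'
```

```text
eef_pos: [0.5451, -0.1974, 0.1673]
contact_force: [-0.3, 1.6, 8.6]
```

```bash
python3 -m handwheel '[0,0,0.03,0,0,0,0,0]'|egrep 'eef|cont'
```

```text
eef_pos: [0.5451, -0.1974, 0.1668]
contact_force: [-1.2, 1.1, 11.6]
```

```bash
python3 -m handwheel '[0,0,0.02,0,0,0,0,0,0,0,0,0]'|egrep 'eef|cont'; python3 - <<'E'
from h import *
s=cams.grab_frame('scene')['img'];h=cv2.cvtColor(s,cv2.COLOR_RGB2HSV)
cv2.imwrite('pics/s6.png',cv2.resize(s[130:240,180:280],(600,660))[:600,:,::-1])
E
```

```text
eef_pos: [0.5451, -0.1974, 0.1666]
contact_force: [-1.6, 0.7, 15.1]
```

View pics/s6.png

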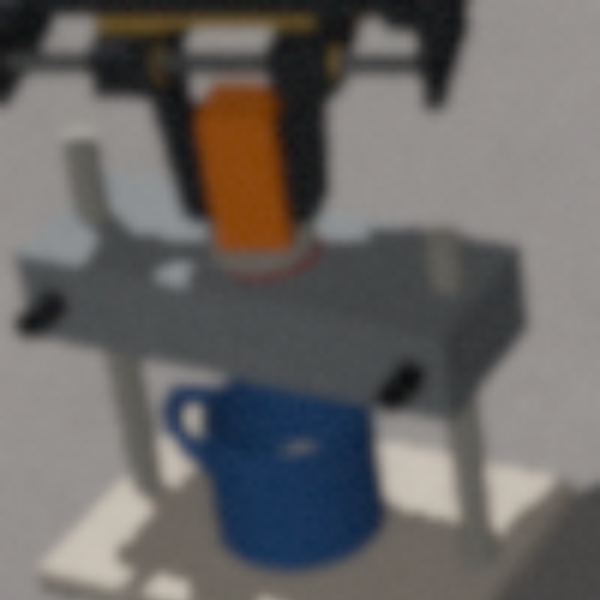

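The collar is seated on the red ring at crop (265,270) and the cup is in place. The measured 15 N (about 17 N with the rod's weight) means the ring is near its stop, so I lift out and check the bore from above.

```bash
python3 -m handwheel '[0,0,-0.1,0,0,0,-0.3,0,0,0,-0.4,0,0,0,-0.5,0,0,0,-0.6,0,0,0,-0.6,0,0,0,-0.6,0,0,0,-0.5,0,0,0,0,0,0,0,0,0]'|egrep 'time|eef|cont'
```

```text
time_s: 18.65
eef_pos: [0.5445, -0.1977, 0.2727]
contact_force: [-0.0, -0.2, -2.6]
```

```bash
python3 -m handwheel '[0.06,0.4,0,0,0.06,0.8,0,0,0.06,0.9,0,0,0.06,0.9,0,0,0.06,0.9,0,0,0.06,0.9,0,0,0.06,0.9,0,0,0.06,0.9,0,0,0.06,0.9,0,0,0.06,0.9,0,0,0.06,0.9,0,0,0.06,0.9,0,0,0.06,0.9,0,0,0.06,0.8,0,0,0.05,0.3,0,0,0,0,0,0,0,0,0,0,0,0,0,0]'; python3 - <<'E'
from h import *
o=r.get_obs();print(o['eef_pos'],np.round(o['tcp_rot'],4).tolist())
t=cams.grab_frame('top')['img'];s=cams.grab_frame('scene')['img']
a=cv2.resize(t[255:315,437:497],(390,390));b=cv2.resize(s[70:230,330:430],(390,600))
cv2.imwrite('pics/s7.png',np.hstack([cv2.copyMakeBorder(a,0,210,0,0,0),b])[:,:,::-1])
E
```

```text
time_s: 20.9
eef_pos: [0.5284, 0.1676, 0.2732]
tcp_rot: [[-1.0, 0.029, -0.0], [0.029, 1.0, -0.001], [0.0, -0.001, -1.0]]
contact_force: [-0.2, 0.0, -1.3]
finger_gap: 0.0275
grip_force: 30.0
[0.52844431 0.16762604 0.27316155] [[-0.9996, 0.0289, -0.0001], [0.0289, 0.9996, -0.0006], [0.0, -0.0006, -1.0]]
```

View pics/s7.png

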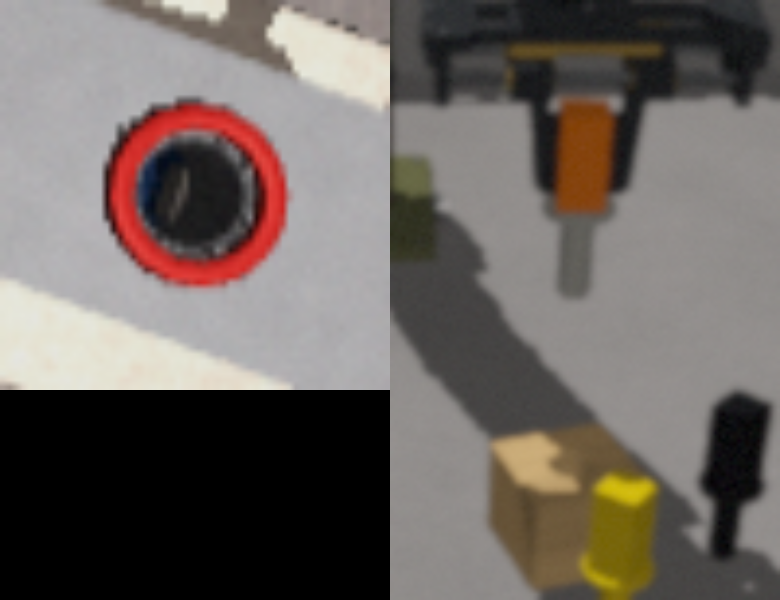

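The bore is now clear: the dark interior with the blue cup wall shows at (190,195), where the white plug used to be. On the right the rod hangs upright above the stand.

```bash
python3 -m handwheel '[0.01,0.07,0,0,0,0.06,0.2,0,0,0,0.5,0,0,0,0.6,0,0,0,0.7,0,0,0,0.7,0,0,0,0.7,0,0,0,0.5,0,0,0,0.2,0,0,0,0,0,0,0,0,0]'
```

```text
time_s: 22.38
eef_pos: [0.5286, 0.173, 0.1508]
tcp_rot: [[-1.0, 0.027, 0.001], [0.027, 1.0, 0.001], [-0.001, 0.001, -1.0]]
contact_force: [-0.9, 0.5, -1.3]
finger_gap: 0.0278
grip_force: 30.0
```

```bash
python3 -m handwheel '[0.02,-0.05,0.1,0,0,0,0.15,0,0,0,0.15,0,0,0,0.15,0,0,0,0,0,0,0,0,0]'|egrep 'eef|cont'; python3 -m handwheel '[0,0,0.2,0,0,0,0.2,0,0,0,0.2,0,0,0,0.2,0,0,0,0,0,0,0,0,0]'|egrep 'eef|cont'
```

```text
eef_pos: [0.5275, 0.1714, 0.1337]
contact_force: [0.9, 0.5, -1.8]
eef_pos: [0.5275, 0.1713, 0.1097]
contact_force: [-0.5, -0.5, -1.8]
```

```bash
python3 -m handwheel '[0,0,0.2,0,0,0,0.2,0,0,0,0.15,0,0,0,0.1,0,0,0,0,0,0,0,0,0]'|egrep 'eef|cont'; python3 -m handwheel '[0,0,0.05,0,0,0,0.03,0,0,0,0,0]'|egrep 'eef|cont'
```

```text
eef_pos: [0.5275, 0.1714, 0.0903]
contact_force: [-1.1, 0.1, -0.4]
eef_pos: [0.5274, 0.1713, 0.0878]
contact_force: [0.4, 0.5, -2.2]
```

```bash
python3 -m handwheel '[0,0,0.04,0,0,0,0,0]'|egrep 'eef|cont'
```

```text
eef_pos: [0.5274, 0.1713, 0.0865]
contact_force: [-1.0, 0.8, -1.0]
```

```bash
python3 -m handwheel '[0,0,0.04,0,0,0,0,0]'|egrep 'eef|cont'
```

```text
eef_pos: [0.5275, 0.1713, 0.0857]
contact_force: [-1.1, 0.4, 2.6]
```

Seated. Now release, then go straight up.

```bash
python3 -m handwheel '[0,0,0,0,0,0,0,0,0,0,0,0,0,0,0,0,0,0,0,0,0,0,0,0,0,0,0,0,0,0,0,0]' 88|egrep 'eef|cont|gap'; python3 -m handwheel '[0,0,-0.3,0,0,0,-0.6,0,0,0,-0.8,0,0,0,-0.8,0,0,0,-0.8,0,0,0,-0.8,0,0,0,-0.8,0,0.8,0,0,0,0.8,0,0,0,0.8,0,0,0,0.8,0,0,0,0.8,0,0,0,0,0,0,0,0,0,0,0]'; python3 - <<'E'
from h import *
t=cams.grab_frame('top')['img'];s=cams.grab_frame('scene')['img']
a=cv2.resize(t[250:320,200:270],(390,390));b=cv2.resize(s[140:240,180:410],(780,200*780//460))
a2=cv2.resize(t[255:315,437:497],(390,390))
v=np.vstack([np.hstack([a,a2])[:,:],b])
cv2.imwrite('pics/s8.png',cv2.resize(v,None,fx=.8,fy=.8)[:,:,::-1])
E
```

```text
eef_pos: [0.5274, 0.1713, 0.0854]
contact_force: [0.7, 0.6, 1.1]
finger_gap: 0.088
time_s: 28.25
eef_pos: [0.4087, 0.1748, 0.2329]
tcp_rot: [[-1.0, 0.028, 0.002], [0.028, 1.0, 0.001], [-0.002, 0.001, -1.0]]
contact_force: [1.5, -0.1, 1.8]
finger_gap: 0.0881
grip_force: 0.0
```

View pics/s8.png

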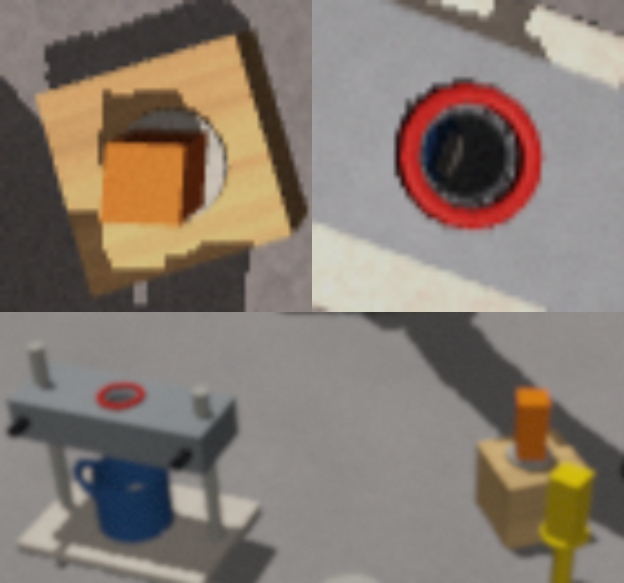

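The rod is upright with its collar on the stand, and the cup and ring are in place. I'll check numerically that what shows through the bore has changed.

```bash
python3 - <<'E'
from h import *
b=cv2.imread('pics/top0.png')[:,:,::-1];tt=cams.grab_frame('top');t=tt['img']
for z in(.02,.045,.125,.15):print(z,np.round(proj(tt,[.5456,-.1977,z]),1))
for im in(b,t):
    for v in range(276,295):print(' '.join('%3d'%int(im[v,u].mean()) if not (im[v,u,0]>2*im[v,u,1]+20) else ' R ' if im[v,u,2]<im[v,u,0] else ' B ' for u in range(455,480)))
    print()
print(t[285:290,459:467].tolist())
E
```

```text
0.02 [441.2 278.1]
0.045 [445.3 279.2]
0.125 [460.5 283.2]
0.15 [466.  284.6]
 38  R   R   R   R   R   R  107  96  70  81  69  68  92 100  54  83  R   R   R   R   R   R  116  B 
 20  R   R   R   R   R  104  B  105  62  37  27  32  48  50  57  74  95  R   R   R   R   R   R   B 
 R   R   R   R   R   R   B   B  102  96  56  25  25  26  26  37  61  98  94  R   R   R   R   R  116
 R   R   R   R   R   B   B   B  103 100  91  24  23  25  27  23  34  68  96  48  R   R   R   R   R 
 R   R   R   93  B   B   B   B   B  103 103  55  24  24  19  23  24  33  64  46  67  R   R   R   R 
 R   R   R   R   B   B   B   B   B  102 105  96  25  24  21  21  23  25  44  79 111  R   R   R   R 
 R   R   R   B   B   B   B   B   B  103 104 105  23  22  19  24  25  24  26  85  96  22  R   R   R 
 R   R   R   B   B   B   B   R   B  102 100 103  23  23  20  24  20  17  21  61  84  28  R   R   R 
 R   R   R   B   B   B   B  104  R  106 102 101  24  21  20  25  18  26  19  51  84  37  R   R   R 
 R   R   82  B   B   B   R  103  98 100 102  88  23  19  23  16  26  18  22  50  77  33  R   R   R 
 R   R   R   B   R   R
[... 2773 characters left out ...]
   B 

[[[17, 30, 54], [0, 5, 18], [21, 21, 25], [28, 29, 24], [33, 33, 28], [77, 72, 68], [52, 50, 50], [28, 27, 26]], [[11, 23, 42], [2, 8, 22], [26, 27, 27], [33, 28, 28], [39, 37, 36], [64, 63, 59], [34, 31, 30], [22, 23, 23]], [[8, 14, 30], [11, 14, 24], [31, 30, 29], [30, 29, 26], [58, 55, 50], [39, 40, 38], [23, 23, 21], [24, 26, 27]], [[36, 41, 46], [15, 23, 36], [19, 22, 26], [28, 28, 29], [52, 50, 47], [26, 23, 24], [22, 19, 20], [28, 27, 28]], [[90, 89, 89], [20, 27, 36], [16, 20, 28], [25, 25, 26], [31, 31, 31], [25, 24, 26], [23, 21, 22], [29, 27, 28]]]<stdin>:5: RuntimeWarning: overflow encountered in scalar multiply
<stdin>:5: RuntimeWarning: overflow encountered in scalar add
```

The bright plug top in the bore is gone and the cup's blue shows instead. Handing in.

```bash
python3 -c "
from cell import r
print(r.hand_in())"
```

```text
the job is handed in; nothing more can be done
None
```

The job is handed in (no verdict came back): the bore is clear, though I didn't see the plug itself in the cup, and the rod is upright and fully down in its stand with the gripper clear; the wrist read at most about 15 N when I checked it after each push.

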